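# Find the rattling tin and hold it out

## Task

One of the three closed steel tins on the board has a loose grinding ball in it: working from the robot's left to its right, grip each tin, lift it clear, shake it by tipping its far end well down and then its near end well down (about 35 degrees each way), and set it back upright where it stood before taking the next. Then take the one that rattled (if it is the last one it may stay in the hand) and hold it out level and still above the middle of the round cork mat, about 20 cm above the table; finish while still holding it there, with the other two back in their places on the board. Leave everything else on the table as it is.

Things in the scene. Friction and masses are not known exactly. Their poses are not given: they have to be found in the camera images.
- tin_1: one of three look-alike closed steel tins: a block 150 (x) by 46 (y) by 46 mm high, stiff, about 0.38 kg with contents. Origin: centre of its underside; z up, x points away from the robot (within 0.3 rad), so +x is its far end. Gripped across the 46 mm. Which tin stands left, middle or right, and which one rattles, changes every run; the weights tell nothing
- tin_2: another of the three look-alike tins (same size, axes and origin as tin_1). One of the three holds a loose steel ball of about 175 g, 35 mm across, that rolls some 105 mm along the tin when it is tipped and knocks at the end, so the tin's weight shifts
- tin_3: another of the three look-alike tins (same size, axes and origin as tin_1). In the two tins that do not rattle the contents (also about 175 g) are stuck fast and do not move when tipped
- board: fixed plywood board the tins stand on, 180 (x) by 360 (y) by 18 mm thick, its top 18 mm above the table; origin: centre of its underside, x away from the robot, y to the robot's left (turned by up to 0.15 rad). The tins stand side by side at about y = +120 mm (left), 0 (middle) and -120 mm (right) in its frame, each within 12 mm, some 70 mm between neighbours
- mat: fixed round cork mat lying on the table beyond the board, 110 mm across and 4 mm thick; origin at the centre of its underside
- slip_pot: bystander: open white ceramic pot, 60 mm across, 55 mm high, beside the board's right end; origin at the centre of its underside
- rib: bystander: flat wooden rib, 90 x 40 x 6 mm, beside the board's left end; origin at the centre of its underside
- stamp: bystander: small turned wooden stamp standing on the cork mat, 28 mm across, 32 mm high; origin at the centre of its underside
Not all that is in view belongs to the job. Leave any green or orange look-alike of the tin_2 alone.

How it is judged:
By the outcome, as a careful person would: the job done as asked, in the order asked, and still so for the second after the job is handed in, while the arm keeps its last pose, push and grip.
It also fails if it takes over 72 s, if anything falls off the work surface, if the arm or the gripper's body presses on something with over 40 N, if the wrist force passes 120 N, or if a joint passes its speed limit or range.

## Robot

A 6-joint arm with a two-finger parallel gripper is mounted at the origin on the work surface. World frame = base frame: x ahead of the robot, y to its left, z up, the work surface at z = 0. Lengths are in m, angles in rad, forces in N, time in s.
With the tool pointing down it reaches from about 0.325 to 0.925 m from the base axis. Payload 3.1 kg.
Tool frame: the origin (TCP) lies on the centre line of the jaws, within the pads' length; the fingertips stand 19 mm ahead of it and the grasp point (between the pads) is the TCP (bot.tips_ahead is the distance from the TCP to the fingertips, in m); z points along the fingers, y is the line along which they close (so a half turn about z gives the same grasp; the last joint's range is limited). The gripper opens to 85 mm and grips with 20 to 120 N. Pads are 22 mm wide; open, the fingers measure 114 mm over their backs; the gripper's body (76 mm by 85 mm) begins 54 mm behind the grasp point. The pads swing forward as they close: fully open they stand 13 mm farther back than shut.
Start: joints at [-1.283, 0.217, 1.613, -0, 1.311, -0.112], TCP at [0.243, -0.576, 0.214] pointing down, gripper open.
Joint ranges: [-2.75, 2.75], [-0.78, 2.1], [0.31, 2.55], [-1.13, 4.27], [0.13, 2.63], [-2.58, 2.58]. Speed limits (rad/s): [2.79, 2.79, 3.14, 3.14, 3.14, 3.14].

## Interface

Orientations are given as a unit quaternion [w, x, y, z].
In Python, from station import sensors, camera, job, models, bot gives the robot as it stands. The module is installed in compiled form; this text tells all that it offers.
- The arm moves only by the shell command python3 -m creep 'ROWS' [FORCE]. ROWS is JSON, a list that holds one entry, the list of rows, each a list of 5 numbers: the shift along the tool's x, y, z in cm, then the turn about the tool's z in rad, then the closure, from 0 (fully open) to 1 (shut). In form: [[[x, y, z, roll, grip], ...]]. A call has 1 to 12 rows; each row shifts and turns the commanded pose from where the row before left it, along the tool's axes as they then stand; what a row does not reach is not made up. A row lasts 1/8 s, in which the tool goes at most 62.5 mm and 10.7 degrees, less where a joint would pass 70% of its speed; a pose out of reach is approached as far as the arm can. A call is refused whole if a number of a shift passes 6.25 or a number of a turn 0.188, either way. A call with a gripper value outside its range is refused whole. The fingers move at their own pace and stop on an object; FORCE is the grip in N (left out, the last holds). Time passes only in rows, so rows that do not move let the fingers close. It gives the time, the measured TCP pose, the force, the opening and the grip force at its end, in the units of the state.
- sensors.get_obs(): the state, without advancing time (a new reading comes with each control period).
- camera(name): name is "scene" or "side" or "wrist"; returns a dict with "img" (400x640x3 uint8, red, green, blue), "fx", "fy", "cx", "cy" (pixels), "world_from_camera" (4x4, takes a point from camera to world coordinates); the wrist camera has in their place "hand_eye" (4x4, takes a point from camera to tool coordinates, whose origin is the TCP and whose axes are the flange's). Camera axes: x right, y down, z forward; pixel columns grow to the right and rows downward; lengths in m; the calibration is good to about 2 mm. The wrist camera is an equidistant fisheye: a pixel r from the principal point sees the ray r / f radians off the axis. A picture is of the moment at which its call begins: read the wrist's pose just before it. There is no depth.
- job.close_job(): hands the job in; it is judged then, once.
Trained networks look in a picture, given as the dict that the camera call returned (one of the last four; its "shot" number tells which), for a name from the list of things; names that differ only in an ending like _2 or _b are one class to them, and where a whole thing is asked for, a point or a joint stands for the part that bears it (a point fixed in the world has none). Each returns a list of dicts, best first, with "conf" (0 to 1); they miss things now and then, are a little off and sometimes report something else, mostly with a low value. They report only what shows in the picture. A call takes as long as a camera call. They do not tell look-alikes from the thing itself.
- models.search_frame(picture, name): "centre" ([column, row] in pixels, amid what is visible of it).
The state is a dict: "time": time; "joint_pos": joint angles; "qd": joint speeds; "tau": joint torques, N m; "eef_pos": TCP position; "tool_rot": TCP orientation; "contact_force": force on the tool from outside, world axes, zero at the start; "wrist_torque": the same for the moment, N m; "gripper_width": opening from 0.0 (shut) to 1.0 (fully open); "finger_force": force on a finger pad.
Only numpy, scipy, OpenCV 4.12 (cv2) and the standard library are available. Lean on these libraries where they do the work, as an engineer would, in place of code of your own. Each camera call takes 0.05 s, during which the arm holds its last target. There are 200 camera calls.

## Working session

There is one attempt and no reset: what is moved stays moved. The work goes in short steps, Python scripts to look and compute and a shell command to move; the robot and the scene stay as the last step left them, time stands still between calls to the robot, and variables do not carry over. Pictures are saved under pics/ and viewed, at most 10 in all, crops included, and the job is handed in when it is done.

```bash
mkdir -p pics
cat > h.py <<'E'
import numpy as np,cv2
from station import sensors,camera,job,models,bot
def ray(p,uv):
    T=p["world_from_camera"];d=np.array([(uv[0]-p["cx"])/p["fx"],(uv[1]-p["cy"])/p["fy"],1.])
    return T[:3,3],T[:3,:3]@d
def onz(p,uv,z):
    o,d=ray(p,uv);return o+d*(z-o[2])/d[2]
def proj(p,X):
    T=np.linalg.inv(p["world_from_camera"]);c=T[:3,:3]@np.array(X)+T[:3,3]
    return np.array([c[0]/c[2]*p["fx"]+p["cx"],c[1]/c[2]*p["fy"]+p["cy"]])
def tri(p,a,q,b):
    o1,d1=ray(p,a);o2,d2=ray(q,b);s=np.linalg.lstsq(np.c_[d1,-d2],o2-o1,rcond=None)[0]
    A=o1+s[0]*d1;B=o2+s[1]*d2;return (A+B)/2,np.linalg.norm(A-B)
E
python3 - <<'E'
from h import *
print(sensors.get_obs(), [a for a in dir(bot) if a[0]!='_'])
a=camera("scene");b=camera("side")
for n,p in(("scene",a),("side",b)):
    cv2.imwrite(f"pics/{n}0.png",p["img"][:,:,::-1]);print(n,p["fx"],np.round(p["world_from_camera"],3).tolist())
    for k in("tin_1","board","mat","slip_pot","rib","stamp"):
        print(k,[(np.round(r["centre"]).tolist(),round(r["conf"],2)) for r in models.search_frame(p,k)])
E
```

```text
{'time': 0.0, 'joint_pos': array([-1.28323887e+00,  2.17787330e-01,  1.61494363e+00, -2.87413058e-05,
        1.31129821e+00, -1.12213654e-01]), 'qd': array([ 0.00010507, -0.00115239,  0.00061949,  0.0017095 , -0.00067597,
        0.00039355]), 'tau': array([-8.85388836e-04, -3.96853065e+01, -3.03853261e+01, -2.80234826e-04,
        9.89559368e-03,  5.98329535e-06]), 'eef_pos': array([ 0.24301168, -0.57488087,  0.21234279]), 'tool_rot': array([-1.21236554e-03,  9.80087845e-01,  1.98560650e-01, -1.20502100e-04]), 'contact_force': array([ 0.44515512, -0.28142664,  0.73474941]), 'wrist_torque': array([0.01809783, 0.08460827, 0.02087148]), 'finger_force': 0.0, 'gripper_width': 0.9998084470131091} ['MotionError', 'tips_ahead']
scene 416.54741977361346 [[0.358, 0.511, -0.782, 1.15], [0.934, -0.199, 0.298, -0.193], [-0.003, -0.836, -0.548, 0.488], [0.0, 0.0, 0.0, 1.0]]
tin_1 [([303.0, 199.0], 0.96), ([364.0, 159.0], 0.93), ([244.0, 216.0], 0.8), ([188.0, 327.0], 0.76)]
board [([233.0, 229.0], 0.56), ([351.0, 273.0], 0.43)]
mat [([353.0, 277.0], 0.91)]
slip_pot [([108.0, 238.0], 0.62)]
rib []
stamp [([357.0, 257.0], 0.82)]
side 383.26871624952884 [[0.951, -0.249, 0.185, 0.387], [-0.309, -0.739, 0.599, -0.416], [-0.013, -0.627, -0.779, 0.623], [0.0, 0.0, 0.0, 1.0]]
tin_1 [([306.0, 209.0], 0.96), ([225.0, 164.0], 0.86), ([325.0, 262.0], 0.83), ([348.0, 331.0], 0.79), ([477.0, 291.0], 0.71), ([303.0, 178.0], 0.3)]
board [([329.0, 300.0], 0.79)]
mat [([396.0, 192.0], 0.89)]
slip_pot [([375.0, 390.0], 0.65)]
rib [([303.0, 180.0], 0.65)]
stamp [([382.0, 184.0], 0.44), ([374.0, 395.0], 0.24)]
```

View pics/scene0.png

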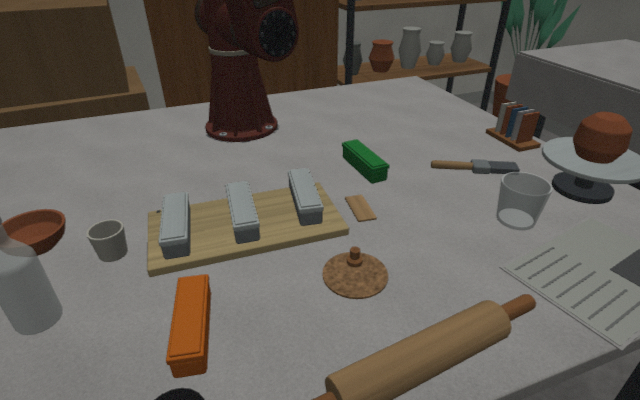

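View pics/side0.png

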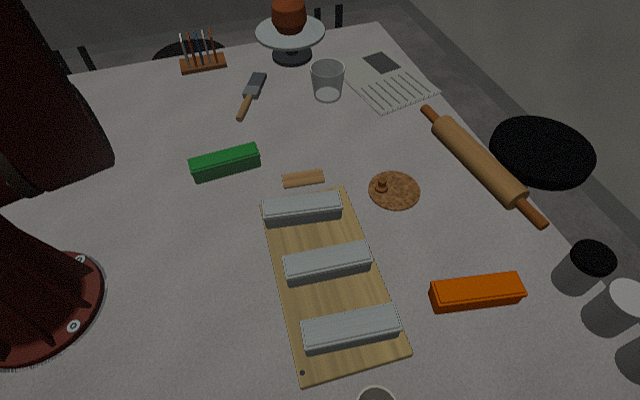

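Scene: the grey tins are at about (305,195) for the robot's left, (241,210) for the middle and (175,223) for the right. The mat is at (355,273) with the stamp on it, and the orange and green decoys lie apart. The side view agrees, with tins at (303,209), (327,262) and (351,328) and the mat at (395,190).

Run:
```python
from h import *
a=camera("scene");b=camera("side")
for n,u,v in(("L",(303,199),(306,209)),("M",(241,212),(325,262)),("R",(175,224),(348,331)),("mat",(355,275),(395,191)),("stamp",(355,257),(382,184)),("rib",(360,207),(303,179)),("stampTop",(355,249),(382,179))):
    P,e=tri(a,u,b,v);print(n,P.round(3),round(e,4))
for k,uv in(("mat",(355,275)),):print(onz(a,uv,.004),onz(b,(395,191),.004))
# board corners (top z=.018)
for uv in((265,187),(345,187),(411,354),(300,384)):print(onz(b,uv,.018).round(3))
for uv in((147,212),(150,262),(345,232),(331,188)):print('s',onz(a,uv,.018).round(3))
# tin top face corners in side view z=.064
for t in(((263,200),(338,192),(342,208),(265,215)),((283,259),(370,243),(372,258),(286,274)),((302,325),(398,308),(401,325),(306,343))):
    print(np.array([onz(b,u,.064) for u in t]).round(3).tolist())
```

```text
L [0.489 0.026 0.037] 0.0055
M [ 0.488 -0.097  0.036] 0.0078
R [ 0.483 -0.221  0.035] 0.0022
mat [ 0.689  0.045 -0.002] 0.0015
stamp [0.664 0.058 0.015] 0.0016
rib [0.512 0.14  0.001] 0.0017
stampTop [0.662 0.058 0.031] 0.0016
[0.69410126 0.0436081  0.004     ] [0.68656524 0.04044313 0.004     ]
[0.427 0.127 0.018]
[0.586 0.073 0.018]
[ 0.565 -0.277  0.018]
[ 0.392 -0.265  0.018]
s [ 0.397 -0.271  0.018]
s [ 0.555 -0.271  0.018]
s [0.598 0.068 0.018]
s [0.445 0.102 0.018]
[[0.413, 0.055, 0.064], [0.554, 0.029, 0.064], [0.548, -0.01, 0.064], [0.409, 0.019, 0.064]]
[[0.418, -0.081, 0.064], [0.568, -0.097, 0.064], [0.559, -0.126, 0.064], [0.415, -0.109, 0.064]]
[[0.417, -0.199, 0.064], [0.563, -0.22, 0.064], [0.556, -0.245, 0.064], [0.415, -0.226, 0.064]]
```

```bash
python3 -m creep '[[[0,0,-2,0,0],[0,0,-3,0,0],[0,0,-3,0,0],[0,0,0,0,0]]]' 40; python3 -c "
from h import *
import scipy.spatial.transform as t
o=sensors.get_obs();print(o['joint_pos'].round(3),t.Rotation.from_quat(o['tool_rot'],scalar_first=True).as_matrix().round(3))"
```

```text
time: 1.3
eef_pos: [0.244, -0.5781, 0.2993]
tool_rot: [0.005, 0.98, 0.199, 0.0]
contact_force: [0.2, -0.0, 0.1]
gripper_width: 0.995
finger_force: 0.0
[-1.283  0.161  1.519  0.     1.453 -0.112] [[ 0.921  0.389  0.003]
 [ 0.389 -0.921 -0.009]
 [-0.001  0.009 -1.   ]]
```

```bash
cat > s.py <<'E'
from h import *
from scipy.spatial.transform import Rotation as R
o=sensors.get_obs();M=R.from_quat(o['tool_rot'],scalar_first=True).as_matrix()
print('t',round(o['time'],2),'q',o['joint_pos'].round(3).tolist(),'p',o['eef_pos'].round(4).tolist(),'r',round(float(np.hypot(*o['eef_pos'][:2])),3))
print(M.round(3).tolist(),'F',o['contact_force'].round(2),'T',o['wrist_torque'].round(3),'w',round(o['gripper_width'],3),o['finger_force'])
E
python3 -m creep '[[[0,-5,0,0,0],[0,-6,0,0,0],[0,-6,0,0,0],[0,-6,0,0,0],[0,-6,0,0,0]]]' ;python3 s.py;  python3 -m creep '[[[0,-6,0,0,0],[0,-6,0,0,0],[0,-6,0,0,0]]]';python3 s.py
```

```text
time: 1.92
eef_pos: [0.1297, -0.3064, 0.2928]
tool_rot: [-0.001, 0.98, 0.199, -0.0]
contact_force: [-0.9, 1.0, 1.9]
gripper_width: 0.999
finger_force: 0.0
t 1.93 q [-1.382, -0.533, 2.121, -0.0, 1.555, -0.211] p [0.1297, -0.3064, 0.2928] r 0.333
[[0.921, 0.39, -0.001], [0.39, -0.921, 0.001], [0.0, -0.002, -1.0]] F [-0.87  0.98  1.86] T [ 0.029  0.032 -0.064] w 0.999 0.0
time: 2.3
eef_pos: [0.0898, -0.2122, 0.2926]
tool_rot: [-0.034, 0.98, 0.198, -0.006]
contact_force: [-0.8, -0.1, 0.1]
gripper_width: 0.996
finger_force: 0.0
t 2.3 q [-1.453, -0.776, 2.246, -0.018, 1.738, -0.283] p [0.0898, -0.2122, 0.2926] r 0.23
[[0.921, 0.388, -0.026], [0.388, -0.919, 0.064], [0.001, -0.069, -0.998]] F [-0.77 -0.08  0.13] T [-0.041 -0.021  0.024] w 0.996 0.0
```

```bash
python3 -m creep '[[[0,-6,0,0,0],[0,-6,0,0,0],[0,-6,0,0,0]]]';python3 s.py; python3 -m creep '[[[0,6,0,0,0],[0,6,0,0,0],[0,6,0,0,0]]]';python3 s.py
```

```text
time: 2.68
eef_pos: [0.0759, -0.1791, 0.3146]
tool_rot: [-0.088, 0.976, 0.198, -0.018]
contact_force: [-0.2, -0.1, 0.1]
gripper_width: 0.997
finger_force: 0.0
t 2.67 q [-1.452, -0.776, 2.215, -0.052, 1.877, -0.292] p [0.0759, -0.1791, 0.3146] r 0.195
[[0.921, 0.383, -0.069], [0.389, -0.906, 0.166], [0.0, -0.179, -0.984]] F [-0.15 -0.1   0.11] T [-0.069 -0.02   0.002] w 0.997 0.0
time: 3.05
eef_pos: [0.1459, -0.3445, 0.2827]
tool_rot: [-0.087, 0.976, 0.198, -0.018]
contact_force: [0.1, 0.0, 1.2]
gripper_width: 1.0
finger_force: 0.0
t 3.05 q [-1.333, -0.267, 1.967, -0.029, 1.616, -0.161] p [0.1459, -0.3445, 0.2827] r 0.374
[[0.921, 0.383, -0.069], [0.39, -0.907, 0.163], [-0.0, -0.177, -0.984]] F [0.09 0.04 1.21] T [-0.064 -0.092 -0.007] w 1.0 0.0
```

```bash
python3 -m creep '[[[0,6,-1.2,0,0],[0,6,-1.2,0,0],[0,6,-1.2,0,0],[0,6,-1.2,0,0],[0,6,-1.2,0,0],[0,6,-1.2,0,0],[0,6,-1.2,0,0],[0,6,-1.2,0,0]]]'>/dev/null;python3 s.py; python3 -m creep '[[[0,6,-1,0,0],[0,6,-1,0,0],[0,6,-1,0,0]]]'>/dev/null;python3 s.py
```

```text
t 4.05 q [-1.248, 0.884, 0.53, -0.014, 1.906, -0.08] p [0.3336, -0.7897, 0.292] r 0.857
[[0.921, 0.383, -0.069], [0.389, -0.906, 0.164], [0.0, -0.178, -0.984]] F [ 0.84 -2.25  0.79] T [-0.168 -0.026 -0.035] w 0.996 0.0
t 4.42 q [-1.244, 1.053, 0.314, -0.007, 1.872, -0.075] p [0.3599, -0.8516, 0.2513] r 0.925
[[0.921, 0.387, -0.038], [0.389, -0.917, 0.091], [0.001, -0.098, -0.995]] F [-0.12 -0.94  0.58] T [-0.048 -0.017  0.054] w 0.998 0.0
```

```bash
python3 -m creep '[[[0,6,0,0,0],[0,6,0,0,0]]]'>/dev/null;python3 s.py
```

```text
t 4.67 q [-1.244, 1.083, 0.31, -0.001, 1.768, -0.073] p [0.3726, -0.8819, 0.2231] r 0.957
[[0.921, 0.389, -0.008], [0.389, -0.921, 0.019], [0.0, -0.02, -1.0]] F [-1.2   0.29  0.98] T [-0.022 -0.024  0.026] w 1.003 0.0
```

```bash
python3 -m creep '[[[0,3,0,0,0],[2,-4,-0.5,0,0],[3,-5.25,-0.5,0,0],[3,-5.25,-0.5,0,0],[3,-5.25,-0.5,0,0],[3,-5.25,-0.5,0,0],[3,-5.25,-0.5,0,0],[3,-5.25,-0.5,0,0],[3,-5.25,-0.5,0,0],[3,-5.25,0,0,0],[3,-5.25,0,0,0],[3,-5.25,0,0,0]]]'>/dev/null;python3 -m creep '[[[3,-5.25,0,0,0],[3,-5.25,0,0,0],[3,-5.25,0,0,0],[3,-5,0,0,0],[1,-3,0,0.15,0],[0,0,0,0.15,0],[0,0,0,0.15,0],[0,0,0,0.13,0],[0,0,0,0,0]]]'>/dev/null;python3 s.py
```

```text
t 7.3 q [-0.094, -0.141, 1.896, 0.0, 1.386, 1.656] p [0.4776, 0.0256, 0.2598] r 0.478
[[0.984, -0.178, 0.0], [-0.178, -0.984, 0.0], [0.0, -0.0, -1.0]] F [-0.29 -0.59  0.18] T [ 0.043 -0.039  0.036] w 0.999 0.0
```

```bash
python3 - <<'E'
from h import *
p=camera("wrist");np.savez("w0.npz",**{k:v for k,v in p.items()})
cv2.imwrite("pics/w0.png",p["img"][:,:,::-1]);print(p["fx"],p["cx"],p["cy"],p["hand_eye"].round(3).tolist())
E
python3 s.py
```

```text
309.70691628693146 317.0507809972029 198.3737947830135 [[-0.0, -0.95, -0.312, 0.08], [1.0, -0.0, -0.0, 0.001], [0.0, -0.312, 0.95, -0.16], [0.0, 0.0, 0.0, 1.0]]
t 7.35 q [-0.094, -0.141, 1.896, 0.0, 1.386, 1.655] p [0.4776, 0.0256, 0.2598] r 0.478
[[0.984, -0.177, 0.0], [-0.177, -0.984, 0.0], [0.0, -0.0, -1.0]] F [ 1.47 -0.23  0.28] T [-0.004 -0.013 -0.023] w 1.004 0.0
```

View pics/w0.png

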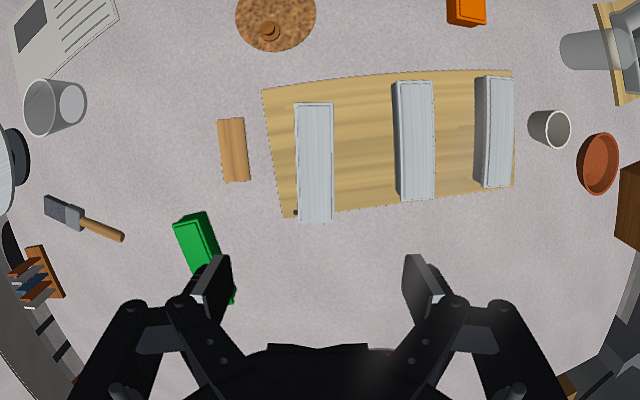

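Wrist view: the left tin spans about (296..333, 103..221), the middle one (395..434, 82..200) and the right one (478..513, 76..187). The rib is at (234,150), the mat at (275,23) and the pot at (549,129).

```bash
cat >> h.py <<'E'
from scipy.spatial.transform import Rotation as R
def wray(p,o,uv):
    d=np.array([uv[0]-p["cx"],uv[1]-p["cy"]]);r=np.hypot(*d);t=r/p["fx"]
    c=np.array([*(d/max(r,1e-9)*np.sin(t)),np.cos(t)]);H=p["hand_eye"]
    M=R.from_quat(o["tool_rot"],scalar_first=True).as_matrix()
    return o["eef_pos"]+M@H[:3,3],M@H[:3,:3]@c
def wz(p,o,uv,z):
    a,d=wray(p,o,uv);return a+d*(z-a[2])/d[2]
E
python3 - <<'E'
from h import *
f=np.load("w0.npz");p={k:f[k] for k in f.files};o=sensors.get_obs()
for n,c in(("L",((296,103),(332,103),(331,222),(300,220))),("M",((395,82),(432,82),(434,200),(403,200))),("R",((485,76),(513,78),(509,187),(485,186)))):
    P=np.array([wz(p,o,u,.064) for u in c])[:,:2];far=(P[0]+P[1])/2;near=(P[2]+P[3])/2;v=far-near
    print(n,P.round(3).tolist(),'c',P.mean(0).round(4),'yaw',round(np.arctan2(v[1],v[0]),3),'len',np.linalg.norm(v).round(3))
print('mat',wz(p,o,(276,22),.004),'edges',wz(p,o,(235,15),.004),wz(p,o,(316,15),.004),wz(p,o,(272,51),.004))
sc=camera("side")
for a,b in (((314,103),(340,200)),((315,221),(265,207)),((296,103),(338,192))):
    a0,d0=wray(p,o,a);a1,d1=ray(sc,b);s=np.linalg.lstsq(np.c_[d0,-d1],a1-a0,rcond=None)[0];print('tri',(a0+s[0]*d0).round(3),(a1+s[1]*d1).round(3))
E
```

```text
L [[0.558, 0.035], [0.55, -0.005], [0.408, 0.02], [0.417, 0.058]] c [0.4832 0.0269] yaw -0.167 len 0.143
M [[0.564, -0.081], [0.559, -0.127], [0.413, -0.114], [0.42, -0.073]] c [ 0.489 -0.099] yaw -0.071 len 0.145
R [[0.562, -0.202], [0.557, -0.246], [0.411, -0.231], [0.419, -0.19]] c [ 0.4872 -0.2174] yaw -0.093 len 0.145
mat [0.67296646 0.04506823 0.004     ] edges [0.69739294 0.09785436 0.004     ] [ 0.67213879 -0.00849586  0.004     ] [0.63381644 0.05738232 0.004     ]
tri [0.554 0.015 0.056] [0.553 0.015 0.056]
tri [0.412 0.04  0.063] [0.413 0.039 0.062]
tri [0.558 0.036 0.055] [0.556 0.036 0.055]
```

```bash
python3 -m creep '[[[0.5,-0.2,3,0,0],[0,0,6,0,0],[0,0,5,0,0],[0,0,4,0,0],[0,0,2.5,0,0],[0,0,1,0,0],[0,0,0,0,0]]]'>/dev/null;python3 s.py;python3 -m creep '[[[0,0,0,0,1],[0,0,0,0,1],[0,0,0,0,1],[0,0,0,0,1],[0,0,0,0,1]]]' 70 >/dev/null;python3 s.py
```

```text
t 8.28 q [-0.09, 0.141, 2.059, 0.0, 0.943, 1.66] p [0.4828, 0.0266, 0.0444] r 0.484
[[0.984, -0.179, -0.001], [-0.179, -0.984, 0.0], [-0.001, -0.0, -1.0]] F [0.13 0.16 0.25] T [ 0.026  0.    -0.016] w 1.003 0.0
t 8.9 q [-0.09, 0.139, 2.057, 0.0, 0.942, 1.66] p [0.485, 0.0264, 0.0465] r 0.486
[[0.984, -0.179, 0.004], [-0.179, -0.984, -0.0], [0.004, -0.001, -1.0]] F [ 0.9  -0.33  5.54] T [-0.023  0.044 -0.026] w -0.002 3.0442070847493596
```

Run:
```python
from h import *
p=camera("wrist");q=camera("side")
cv2.imwrite("pics/w1.png",np.vstack([p["img"][:,:,::-1][0:300],q["img"][:,:,::-1][100:400]]))
```

```text
(no output)
```

View pics/w1.png

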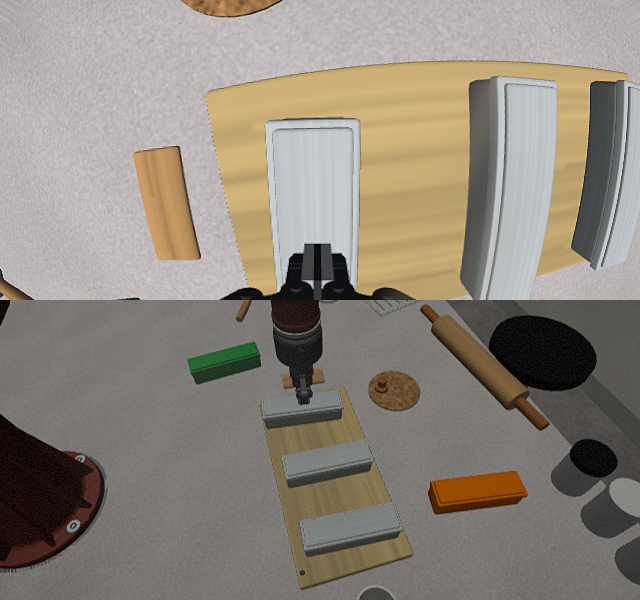

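The pads shut at about (317,260) in the wrist view, standing on top of the tin instead of beside it. The tip height is not what I assumed, so I'll check it against the side camera.

Run:
```python
from h import *
print(bot.tips_ahead)
q=camera("side");s=camera("scene");o=sensors.get_obs();e=o["eef_pos"]
ims=[]
for p in(q,s):
    im=p["img"][:,:,::-1].copy();u=proj(p,e)
    x0,y0=int(u[0])-50,int(u[1])-65
    c=cv2.resize(im[y0:y0+100,x0:x0+100],(400,400),interpolation=cv2.INTER_CUBIC)
    for dz,col in((-.019,(0,0,255)),(0,(0,255,0)),(.0175,(255,0,0)),(.05,(255,0,255))):
        w=(proj(p,e+[0,0,dz])-[x0,y0])*4;cv2.circle(c,tuple(int(v) for v in w),4,col,1)
    ims.append(c)
cv2.imwrite("pics/tips.png",np.hstack(ims))
```

```text
0.019
```

View pics/tips.png

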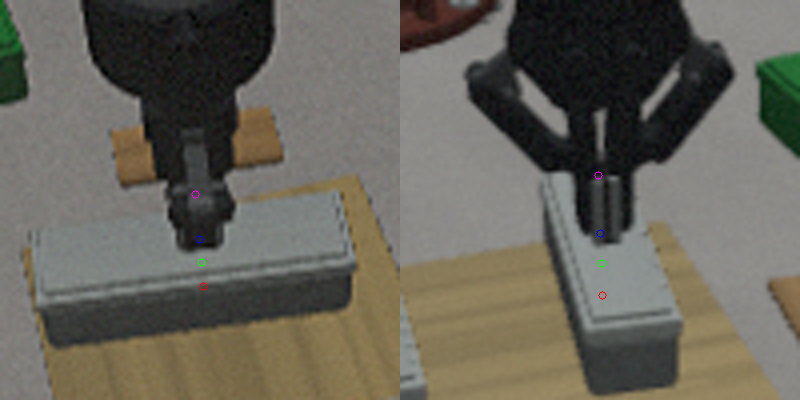

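Both crops show the shut tips at about z = 0.064, on the blue marker. That puts them roughly 36 mm farther back than the stated 19 mm ahead of the TCP. I'll trust the measurement and descend to a reported z of about 0.008, watching the force.

```bash
python3 -m creep '[[[0,0,-2,0,0],[0,0,-2.5,0,0],[0,0,0,0,0],[0,0,0,0,0],[0,0,2,0,0],[0,0,2,0,0],[0,0,1.5,0,0],[0,0,0,0,0]]]' 70;python3 -m creep '[[[0,0,1,0,0],[0,0,1,0,0],[0,0,0.6,0,0],[0,0,0,0,0]]]';python3 s.py
```

```text
time: 10.1
eef_pos: [0.4807, 0.0269, 0.0324]
tool_rot: [-0.0, 0.996, -0.09, -0.003]
contact_force: [-0.9, -0.1, 0.8]
gripper_width: 1.005
finger_force: 0.0
time: 10.6
eef_pos: [0.4823, 0.0267, 0.0079]
tool_rot: [-0.0, 0.996, -0.09, -0.001]
contact_force: [0.2, 0.3, 0.7]
gripper_width: 0.999
finger_force: 0.0
t 10.6 q [-0.09, 0.209, 2.069, 0.0, 0.865, 1.66] p [0.4823, 0.0267, 0.0079] r 0.483
[[0.984, -0.179, -0.002], [-0.179, -0.984, 0.0], [-0.002, -0.0, -1.0]] F [0.17 0.27 0.68] T [-0.044  0.022  0.034] w 0.999 0.0
```

```bash
python3 -m creep '[[[0,0,0,0,1],[0,0,0,0,1],[0,0,0,0,1],[0,0,0,0,1]]]' 70 ;python3 s.py
```

```text
time: 11.1
eef_pos: [0.4839, 0.0267, 0.0093]
tool_rot: [-0.0, 0.996, -0.09, 0.001]
contact_force: [0.3, 0.7, 4.4]
gripper_width: 0.533
finger_force: 73.0
t 11.1 q [-0.09, 0.207, 2.067, 0.001, 0.865, 1.66] p [0.4839, 0.0267, 0.0093] r 0.485
[[0.984, -0.179, 0.002], [-0.179, -0.984, 0.0], [0.002, -0.001, -1.0]] F [0.34 0.74 4.37] T [ 0.091 -0.001  0.002] w 0.533 73.01042586565018
```

```bash
cat > k.py <<'E'
import numpy as np
from scipy.optimize import least_squares
# q2,q3,q5, x,y,z
D=np.array([[.2178,1.6149,1.3113,.24301,-.57488,.21234],[-.533,2.121,1.555,.1297,-.3064,.2928],[-.776,2.246,1.738,.0898,-.2122,.2926],[-.776,2.215,1.877,.0759,-.1791,.3146],[-.267,1.967,1.616,.1459,-.3445,.2827],[.884,.53,1.906,.3336,-.7897,.292],[1.053,.314,1.872,.3599,-.8516,.2513],[1.083,.31,1.768,.3726,-.8819,.2231],[-.141,1.896,1.386,.4776,.0256,.2598],[.141,2.059,.943,.4828,.0266,.0444],[.209,2.069,.865,.4823,.0267,.0079]])
Q1=np.array([-1.283,-1.382,-1.453,-1.452,-1.333,-1.248,-1.244,-1.244,-.094,-.09,-.09])
def fk(p,q2,q3,q5):
    a,L2,L3,h,d,off=p;s=q2+q3
    al=s+q5
    return a+L2*np.sin(q2)+L3*np.sin(s)+d*np.sin(al),h+L2*np.cos(q2)+L3*np.cos(s)+d*np.cos(al)
def res(p):
    u=D[:,3]*np.cos(Q1)+D[:,4]*np.sin(Q1);v=-D[:,3]*np.sin(Q1)+D[:,4]*np.cos(Q1)
    U,Z=fk(p,*D[:,:3].T);return np.r_[U-u,Z-D[:,5],v-p[5]]
f=least_squares(res,[0,.4,.4,.3,.25,.07]);P=f.x
if __name__=="__main__":
    print(P.round(4),np.abs(f.fun).max())
    # inner-limit: for z and inward lean, min u
    lo=[-.78,.31,.13];hi=[2.1,2.55,2.63]
    for lean in(0,18,36):
        for z in(.15,.25,.35,.45,.55,.65):
            us=[]
            for q2 in np.linspace(-.78,1.5,300):
                # tool angle al=pi+lean (inward)
                for sgn in(1,-1):
                    pass
                al=np.pi+np.radians(lean);zz=z-P[3]-P[4]*np.cos(al)-P[1]*np.cos(q2)
                c=zz/P[2]
                if abs(c)>1:continue
                s=np.arccos(c);q3=s-q2;q5=al-s
                if lo[1]<=q3<=hi[1] and lo[2]<=q5<=hi[2]:us.append(fk(P,q2,q3,q5)[0])
            for_o=None
            print(lean,z,'umin,umax',np.round([min(us),max(us)],3) if us else None)
E
python3 k.py
```

```text
[-0.0147  0.4589  0.5577  0.1028  0.1917  0.0665] 0.026249024807771748
0 0.15 umin,umax [0.213 0.96 ]
0 0.25 umin,umax [0.22 0.93]
0 0.35 umin,umax [0.209 0.888]
0 0.45 umin,umax [0.178 0.832]
0 0.55 umin,umax [0.124 0.76 ]
0 0.65 umin,umax [0.038 0.665]
18 0.15 umin,umax [0.153 0.903]
18 0.25 umin,umax [0.161 0.875]
18 0.35 umin,umax [0.151 0.834]
18 0.45 umin,umax [0.123 0.78 ]
18 0.55 umin,umax [0.071 0.709]
18 0.65 umin,umax [0.042 0.616]
36 0.15 umin,umax [0.109 0.856]
36 0.25 umin,umax [0.107 0.83 ]
36 0.35 umin,umax [0.102 0.792]
36 0.45 umin,umax [0.079 0.742]
36 0.55 umin,umax [0.107 0.651]
36 0.65 umin,umax None
```

```bash
python3 -m creep '[[[0,0,-1,0,1],[0,0,-3,0,1],[0,0,-5,0,1],[0,1,-5,0,1],[0,1.8,-5,0,1],[0,1.8,-5,0,1],[0,0,-4,0,1],[0,0,0,0,1],[0,0,0,0,1]]]' ; python3 s.py
python3 -m creep '[[[2.5,0,0,-0.185,1],[2.46,0.46,0,-0.185,1],[2.33,0.9,0,-0.185,1],[2.12,1.32,0,-0.185,1],[1.85,1.69,0,-0.185,1],[1.5,2,0,-0.185,1],[1.11,2.24,0,-0.185,1],[0.68,2.4,0,-0.185,1],[0.23,2.49,0,-0.185,1],[-0.24,2.49,0,-0.185,1]]]' >/dev/null
python3 -m creep '[[[-0.69,2.4,0,-0.185,1],[-1.12,2.23,0,-0.185,1],[-1.51,1.99,0,-0.185,1],[-1.86,1.68,0,-0.185,1],[-2.13,1.31,0,-0.185,1],[-2.33,0.9,0,-0.185,1],[-2.46,0.45,0,-0.182,1],[0,0,0,0,1]]]';python3 s.py
```

```text
time: 12.22
eef_pos: [0.4731, -0.0183, 0.2859]
tool_rot: [-0.0, 0.996, -0.09, -0.002]
contact_force: [-0.5, 1.0, -4.7]
gripper_width: 0.529
finger_force: 73.4
t 12.22 q [-0.187, -0.166, 1.869, 0.0, 1.443, 1.564] p [0.4731, -0.0183, 0.2859] r 0.473
[[0.984, -0.179, -0.005], [-0.179, -0.984, 0.001], [-0.005, -0.0, -1.0]] F [-0.47  0.97 -4.72] T [ 0.015 -0.003  0.049] w 0.529 73.38401556015015
time: 14.48
eef_pos: [0.892, -0.0947, 0.2786]
tool_rot: [-0.006, 0.09, 0.996, 0.001]
contact_force: [-0.8, 0.4, -4.6]
gripper_width: 0.528
finger_force: 73.4
t 14.47 q [-0.184, 0.835, 0.624, 0.0, 1.694, -1.575] p [0.892, -0.0947, 0.2786] r 0.897
[[-0.984, 0.179, -0.011], [0.179, 0.984, 0.002], [0.012, 0.0, -1.0]] F [-0.79  0.36 -4.55] T [-0.035  0.089 -0.005] w 0.528 73.44404697418213
```

```bash
python3 -m creep '[[[-6,0,0,0,1],[-6,0,0,0,1],[-6,0,0,0,1],[-6,0,0,0,1],[-6,0,0,0,1],[-6,0,0,0,1]]]' >/dev/null;python3 s.py
```

```text
t 15.22 q [-0.202, 1.067, 0.314, 0.016, 1.572, -1.59] p [1.0123, -0.1303, 0.2422] r 1.021
[[-0.966, 0.179, 0.187], [0.178, 0.984, -0.022], [-0.188, 0.012, -0.982]] F [ 0.31  0.14 -3.99] T [0.031 0.258 0.017] w 0.53 77.97311067581177
```

```bash
python3 -m creep '[[[-6.2,0,0,0,1],[-6.2,0,0,0,1],[-6.2,0,0,0,1],[-6.2,0,0,0,1],[-6.2,0,0,0,1],[-6.2,0,0,0,1],[-6.2,0,0,0,1],[-6.2,0,0,0,1]]]' >/dev/null;python3 s.py
```

```text
t 16.23 q [-0.223, 1.046, 0.309, 0.046, 1.278, -1.615] p [1.0992, -0.1628, 0.3003] r 1.111
[[-0.857, 0.174, 0.484], [0.163, 0.985, -0.065], [-0.488, 0.023, -0.873]] F [ 0.36  0.36 -4.52] T [0.053 0.556 0.014] w 0.531 78.01806002855301
```

```bash
python3 -m creep '[[[-6.2,0,0,0,1],[-6.2,0,0,0,1],[-6.2,0,0,0,1],[0,0,0,0,1],[0,0,0,0,1],[0,0,0,0,1],[0,0,0,0,1]]]' >/dev/null;python3 s.py;python3 -m creep '[[[0,0,0,0.185,1],[0,0,0,0.185,1],[0,0,0,0.185,1],[0,0,0,0.185,1],[0,0,0,0.185,1],[0,0,0,0.185,1],[0,0,0,0.185,1],[0,0,0,0.185,1],[0,0,0,0.185,1],[0,0,0,0.185,1],[0,0,0,0.185,1],[0,0,0,0.185,1]]]' >/dev/null;python3 -m creep '[[[0,0,0,0.185,1],[0,0,0,0.185,1],[0,0,0,0.185,1],[0,0,0,0.185,1],[0,0,0,0.182,1],[0,0,0,0,1],[0,0,0,0,1]]]' >/dev/null;python3 s.py
```

```text
t 17.1 q [-0.229, 1.013, 0.309, 0.058, 1.201, -1.623] p [1.1182, -0.1712, 0.3505] r 1.131
[[-0.799, 0.172, 0.576], [0.155, 0.985, -0.079], [-0.581, 0.026, -0.813]] F [-0.16  0.37 -4.89] T [ 0.059  0.636 -0.014] w 0.528 78.05335342884064
t 19.48 q [-0.229, 1.012, 0.309, 0.058, 1.201, 1.517] p [1.1183, -0.1714, 0.3518] r 1.131
[[0.799, -0.17, 0.577], [-0.153, -0.985, -0.079], [0.582, -0.025, -0.813]] F [-0.51  0.5  -3.67] T [0.092 0.721 0.006] w 0.532 78.12224686145782
```

```bash
python3 -m creep '[[[-3,-0.2,-2,0,1],[-4.9,-0.4,-3,0,1],[-4.9,-0.4,-3,0,1],[-4.9,-0.4,-3,0,1],[-4.9,-0.4,-3,0,1],[-4.9,-0.4,-3,0,1],[-4.9,-0.4,-3,0,1],[-4.9,-0.4,-3,0,1],[-4.9,-0.4,-3,0,1],[-4.9,-0.4,-3,0,1],[-4.9,-0.4,-3,0,1],[-4.9,-0.4,-3,0,1]]]' >/dev/null;python3 s.py;python3 -m creep '[[[-4.9,-0.4,-3,0,1],[-4.9,-0.4,-3,0,1],[-5,0,-3.5,0,1],[-5,0,-3.5,0,1]]]' >/dev/null;python3 s.py
```

```text
t 20.98 q [-0.194, -0.665, 2.275, 0.042, 0.907, 1.541] p [0.4694, -0.0098, 0.3074] r 0.469
[[0.797, -0.171, 0.58], [-0.153, -0.985, -0.08], [0.585, -0.025, -0.811]] F [ 0.09  1.15 -1.6 ] T [0.112 0.63  0.017] w 0.533 77.92122423648834
t 21.48 q [0.273, -0.777, 2.338, -0.292, 1.113, 2.111] p [0.374, 0.091, 0.2874] r 0.385
[[0.839, -0.206, 0.504], [-0.163, -0.978, -0.127], [0.519, 0.024, -0.855]] F [ 0.49  0.83 -4.83] T [0.236 0.611 0.086] w 0.53 79.19985383749008
```

```bash
python3 -m creep '[[[0.8,4.5,0.6,0,1],[0.8,4.5,0.6,0,1],[0.8,4.5,0.6,0,1],[0.8,4.6,0.6,0,1],[-5.1,-0.2,-3.1,0,1],[-5.1,-0.2,-3.1,0,1],[-5.1,-0.2,-3.1,0,1],[-5.1,-0.2,-3.1,0,1]]]' >/dev/null;python3 s.py
```

```text
t 22.48 q [-0.275, -0.777, 2.307, -0.033, 1.218, 1.511] p [0.3672, -0.0412, 0.2828] r 0.37
[[0.907, -0.219, 0.361], [-0.182, -0.974, -0.134], [0.381, 0.056, -0.923]] F [ 0.16  0.19 -3.94] T [ 0.174  0.351 -0.014] w 0.53 79.23313289880753
```

```bash
python3 -m creep '[[[0,4.8,0.3,0,1],[0,4.8,0.3,0,1],[-5.5,-0.8,-2.3,0,1],[-5.5,-0.8,-2.3,0,1],[-5.5,-0.8,-2.3,0,1],[-5.5,-0.8,-2.3,0,1]]]' >/dev/null;python3 s.py
```

```text
t 23.23 q [-0.703, -0.777, 2.28, 0.091, 1.409, 1.07] p [0.3041, -0.1283, 0.2826] r 0.33
[[0.95, -0.209, 0.231], [-0.196, -0.977, -0.079], [0.242, 0.03, -0.97]] F [ 0.31  0.46 -3.83] T [ 0.103  0.161 -0.044] w 0.526 79.41129952669144
```

```bash
python3 -m creep '[[[-5.7,-0.9,-1.5,0,1],[-5.7,-0.9,-1.4,0,1],[-5.8,-0.9,-1.2,0,1],[-5.8,-0.9,-1,0,1],[-5.8,-0.9,-0.8,0,1]]]' >/dev/null;python3 s.py
```

```text
t 23.85 q [-0.88, -0.777, 2.265, 0.062, 1.619, 0.897] p [0.2308, -0.138, 0.2823] r 0.269
[[0.977, -0.2, 0.07], [-0.201, -0.979, 0.012], [0.066, -0.026, -0.997]] F [-0.22 -0.13 -3.88] T [-0.006 -0.021  0.018] w 0.527 79.43294137716293
```

```bash
python3 -m creep '[[[0.5,-5.6,0,0,1],[0,-5.6,0,0,1],[0,-5.6,0,0,1],[-5.5,1,-0.4,0,1],[-3.5,0.5,-0.2,0,1]]]' >/dev/null;python3 s.py
```

```text
t 24.48 q [-0.164, -0.777, 2.255, 0.012, 1.657, 1.608] p [0.2533, 0.033, 0.2872] r 0.255
[[0.98, -0.198, 0.009], [-0.199, -0.98, 0.011], [0.007, -0.012, -1.0]] F [ 0.4   0.45 -4.62] T [-0.017 -0.066 -0.02 ] w 0.531 79.34004485607147
```

```bash
python3 -m creep '[[[5.7,-1,0,0,1],[5.7,-1,0,0,1],[5.7,-1,1,0,1],[5.6,-0.95,3,-0.02,1],[0,0,5,0,1],[0,0,5,0,1],[0,0,5,0,1],[0,0,3.5,0,1],[0,0,0,0,1],[0,0,0,0,1]]]' >/dev/null;python3 s.py
```

```text
t 25.73 q [-0.1, 0.1, 2.053, 0.015, 0.978, 1.65] p [0.4861, 0.0257, 0.0666] r 0.487
[[0.983, -0.186, 0.012], [-0.186, -0.983, 0.011], [0.01, -0.013, -1.0]] F [ 0.05  0.09 -3.43] T [-0.082 -0.038  0.025] w 0.524 79.22858744859695
```

```bash
python3 -m creep '[[[-0.2,-0.1,2.5,0,1],[0,0,2,0,1],[0,0,1,0,1],[0,0,0,0,1],[0,0,0,0,1]]]' >/dev/null;python3 s.py;python3 -m creep '[[[0,0,0,0,0],[0,0,0,0,0],[0,0,0,0,0],[0,0,0,0,0],[0,0,-2,0,0],[0,0,-5,0,0],[1.4,6,-2,0,0],[1.4,6,0,0,0],[0,0.3,0,-0.1,0],[0,0,0,0,0]]]' >/dev/null;python3 s.py
python3 - <<'E'
from h import *
p=camera("wrist");cv2.imwrite("pics/w2.png",p["img"][:,:,::-1]);np.savez("w2.npz",**p)
E
```

```text
t 26.35 q [-0.095, 0.199, 2.074, 0.016, 0.86, 1.651] p [0.484, 0.0283, 0.0109] r 0.485
[[0.983, -0.185, 0.011], [-0.185, -0.983, 0.011], [0.008, -0.013, -1.0]] F [ 1.25 -0.28 -4.56] T [-0.003 -0.107  0.034] w 0.528 79.48208749294281
t 27.6 q [-0.348, 0.076, 2.01, 0.016, 1.053, 1.304] p [0.4864, -0.0972, 0.0973] r 0.496
[[0.996, -0.089, 0.008], [-0.089, -0.996, 0.012], [0.006, -0.013, -1.0]] F [-0.96  0.94  0.46] T [-0.007  0.016 -0.001] w 1.003 0.0
```

View pics/w2.png

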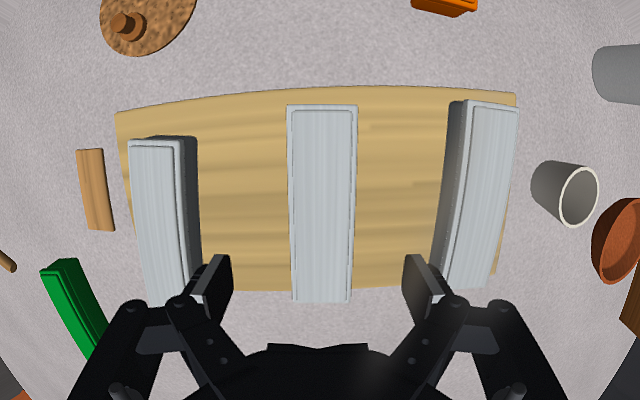

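Wrist view: the left tin stands back on the board at (165,220). The middle tin, at (322,203), is centred between the pads, and nothing else has moved.

```bash
python3 -m creep '[[[0.2,0.2,3,0,0],[0,0,3,0,0],[0,0,2,0,0],[0,0,0.9,0,0],[0,0,0,0,0],[0,0,0,0,1],[0,0,0,0,1],[0,0,0,0,1],[0,0,0,0,1]]]' 75;python3 s.py
```

```text
time: 28.78
eef_pos: [0.4905, -0.0982, 0.0097]
tool_rot: [-0.006, 0.999, -0.043, 0.005]
contact_force: [0.2, 0.7, 6.3]
gripper_width: 0.53
finger_force: 77.5
t 28.77 q [-0.347, 0.232, 2.036, 0.018, 0.868, 1.298] p [0.4905, -0.0982, 0.0097] r 0.5
[[0.996, -0.086, 0.01], [-0.086, -0.996, 0.011], [0.009, -0.011, -1.0]] F [0.24 0.69 6.35] T [-0.19   0.108  0.014] w 0.53 77.4822498857975
```

```bash
python3 -m creep '[[[0,0,-2,0,1],[0,0,-4,0,1],[0,0,-5,0,1],[0,-1,-5.5,0,1],[0,-2.5,-5.5,0,1],[0,-2,-5.5,0,1],[0,0,0,0,1]]]' >/dev/null; python3 s.py
python3 -m creep '[[[2.5,0,0,-0.185,1],[2.46,0.46,0,-0.185,1],[2.33,0.9,0,-0.185,1],[2.12,1.32,0,-0.185,1],[1.85,1.69,0,-0.185,1],[1.5,2,0,-0.185,1],[1.11,2.24,0,-0.185,1],[0.68,2.4,0,-0.185,1],[0.23,2.49,0,-0.185,1],[-0.24,2.49,0,-0.185,1]]]' >/dev/null
python3 -m creep '[[[-0.69,2.4,0,-0.185,1],[-1.12,2.23,0,-0.185,1],[-1.51,1.99,0,-0.185,1],[-1.86,1.68,0,-0.185,1],[-2.13,1.31,0,-0.185,1],[-2.33,0.9,0,-0.185,1],[-2.46,0.45,0,-0.182,1]]]'>/dev/null;python3 s.py;python3 -m creep '[[[-6.2,0,0,0,1],[-6.2,0,0,0,1],[-6.2,0,0,0,1],[-6.2,0,0,0,1],[-6.2,0,0,0,1],[-6.2,0,0,0,1],[-6.2,0,0,0,1],[-6.2,0,0,0,1],[-6.2,0,0,0,1],[-6.2,0,0,0,1],[-6.2,0,0,0,1],[-6.2,0,0,0,1]]]' >/dev/null; python3 s.py
```

```text
t 29.65 q [-0.242, -0.13, 1.832, 0.014, 1.425, 1.411] p [0.4943, -0.0454, 0.2892] r 0.496
[[0.996, -0.084, 0.018], [-0.084, -0.996, 0.01], [0.017, -0.011, -1.0]] F [ 1.25 -0.12 -4.06] T [-0.12  -0.026 -0.015] w 0.529 79.27607595920563
t 31.77 q [-0.171, 0.897, 0.519, 0.013, 1.727, -1.66] p [0.9143, -0.0831, 0.2809] r 0.918
[[-0.997, 0.08, -0.0], [0.08, 0.997, 0.013], [0.001, 0.013, -1.0]] F [ 1.53 -0.46 -3.33] T [ 0.016  0.057 -0.026] w 0.532 79.25384938716888
t 33.27 q [-0.165, 1.057, 0.31, 0.046, 1.315, -1.648] p [1.0962, -0.0964, 0.282] r 1.1
[[-0.892, 0.086, 0.445], [0.082, 0.996, -0.028], [-0.445, 0.011, -0.895]] F [ 0.86 -0.28 -2.78] T [-0.017  0.357  0.001] w 0.53 84.07414823770523
```

```bash
python3 -m creep '[[[-6.2,0,0,0,1],[-6.2,0,0,0,1],[-6.2,0,0,0,1],[-6.2,0,0,0,1],[0,0,0,0,1],[0,0,0,0,1]]]' >/dev/null;python3 s.py;python3 -m creep '[[[0,0,0,0.185,1],[0,0,0,0.185,1],[0,0,0,0.185,1],[0,0,0,0.185,1],[0,0,0,0.185,1],[0,0,0,0.185,1],[0,0,0,0.185,1],[0,0,0,0.185,1],[0,0,0,0.185,1],[0,0,0,0.185,1],[0,0,0,0.185,1],[0,0,0,0.185,1]]]' >/dev/null;python3 -m creep '[[[0,0,0,0.185,1],[0,0,0,0.185,1],[0,0,0,0.185,1],[0,0,0,0.185,1],[0,0,0,0.182,1],[0,0,0,0,1],[0,0,0,0,1]]]' >/dev/null;python3 s.py
```

```text
t 34.02 q [-0.165, 1.014, 0.309, 0.058, 1.207, -1.651] p [1.1254, -0.0991, 0.3484] r 1.13
[[-0.814, 0.086, 0.575], [0.076, 0.996, -0.041], [-0.576, 0.011, -0.817]] F [-0.28  0.25 -3.61] T [ 0.06   0.505 -0.014] w 0.527 84.15445446968079
t 36.4 q [-0.165, 1.015, 0.309, 0.058, 1.207, 1.489] p [1.1256, -0.0991, 0.3474] r 1.13
[[0.814, -0.084, 0.574], [-0.074, -0.996, -0.041], [0.576, -0.009, -0.818]] F [-0.36 -0.77 -3.87] T [0.058 0.492 0.021] w 0.528 84.20763820409775
```

```bash
python3 -m creep '[[[-4,0,-2.5,0,1],[-5.1,0,-3.1,0,1],[-5.1,0,-3.1,0,1],[-5.1,0,-3.1,0,1],[-5.1,0,-3.1,0,1],[-5.1,0,-3.1,0,1],[-5.1,0,-3.1,0,1],[-5.1,0,-3.1,0,1],[-5.1,0,-3.1,0,1],[-5.1,0,-3.1,0,1],[-5.1,0,-3.1,0,1],[-5.1,0,-3.1,0,1]]]' >/dev/null;python3 -m creep '[[[-5.1,0,-3.1,0,1],[-5,0,-3.3,0,1],[-5.1,0,-3.2,0,1],[-5.2,0,-3,0,1],[-5.3,0,-2.8,0,1],[-5.4,0,-2.7,0,1],[-5.4,0,-2.6,0,1]]]' >/dev/null;python3 s.py
```

```text
t 38.77 q [-0.529, -0.776, 2.337, 0.198, 1.257, 1.092] p [0.3613, -0.0602, 0.2635] r 0.366
[[0.926, -0.075, 0.369], [-0.081, -0.997, 0.001], [0.368, -0.031, -0.929]] F [-0.25 -0.34 -3.85] T [-0.07   0.271 -0.002] w 0.522 84.15722519159317
```

```bash
python3 -m creep '[[[-5.3,-2,-2.1,0,1],[-5.4,-1.5,-1.9,0,1],[-5.5,-1,-1.7,0,1],[-5.7,0,-1.5,0,1],[-5.8,0,-1.3,0,1],[-5.9,0,-1.1,0,1]]]' >/dev/null;python3 s.py
```

```text
t 39.52 q [-0.48, -0.776, 2.369, 0.112, 1.423, 1.156] p [0.2954, -0.0348, 0.2272] r 0.297
[[0.984, -0.07, 0.162], [-0.078, -0.996, 0.04], [0.159, -0.052, -0.986]] F [-0.32 -0.11 -4.83] T [-0.036  0.1    0.005] w 0.53 84.13931787014008
```

```bash
python3 -m creep '[[[0,-5,-0.3,0,1],[0,-5,-0.3,0,1],[-5.6,1.6,-1,0,1],[-5.7,1.6,-0.8,0,1],[-5.7,1.6,-0.6,0,1],[-5.7,1.6,-0.4,0,1]]]' >/dev/null;python3 s.py
```

```text
t 40.27 q [-0.078, -0.776, 2.384, 0.011, 1.516, 1.569] p [0.2474, 0.0543, 0.2145] r 0.253
[[0.997, -0.077, 0.019], [-0.077, -0.997, 0.009], [0.018, -0.011, -1.0]] F [ 0.82  0.25 -3.49] T [-0.016 -0.054 -0.04 ] w 0.529 84.12681251764297
```

```bash
python3 -m creep '[[[5.1,2.7,0,0.01,1],[5.1,2.7,0,0,1],[5.1,2.7,0,0,1],[5.1,2.7,0,0,1],[5,2.55,2,0,1],[0,0,5.5,0,1],[0,0,5,0,1],[0,0,3,0,1],[0,0,0,0,1]]]' >/dev/null;python3 s.py
```

```text
t 41.4 q [-0.347, 0.139, 2.025, 0.02, 0.971, 1.299] p [0.4896, -0.0971, 0.06] r 0.499
[[0.996, -0.086, 0.012], [-0.086, -0.996, 0.013], [0.011, -0.014, -1.0]] F [-0.16  1.15 -2.51] T [0.018 0.001 0.051] w 0.53 83.76281887292862
```

```bash
python3 -m creep '[[[0,0.1,2.5,0,1],[0,0,1.7,0,1],[0,0,0.7,0,1],[0,0,0,0,1],[0,0,0,0,0],[0,0,0,0,0],[0,0,0,0,0]]]' >/dev/null;python3 s.py;python3 -m creep '[[[0,0,-2,0,0],[0,0,-4,0,0],[0.3,5.5,-3,0,0],[0.4,6,0,0.02,0],[0,0.4,0,0,0],[0,0,0,0,0]]]' >/dev/null;python3 s.py
python3 - <<'E'
from h import *
p=camera("wrist");cv2.imwrite("pics/w3.png",p["img"][:,:,::-1]);np.savez("w3.npz",**p)
E
```

```text
t 42.27 q [-0.345, 0.222, 2.033, 0.021, 0.868, 1.296] p [0.4953, -0.098, 0.0156] r 0.505
[[0.996, -0.084, 0.023], [-0.084, -0.996, 0.009], [0.022, -0.011, -1.0]] F [-0.05  0.03  0.39] T [ 0.005 -0.034 -0.023] w 0.997 0.0
t 43.02 q [-0.562, 0.142, 1.924, 0.023, 1.064, 1.103] p [0.4889, -0.2174, 0.103] r 0.535
[[0.994, -0.105, 0.02], [-0.105, -0.994, 0.011], [0.019, -0.013, -1.0]] F [-0.43 -0.61  0.36] T [ 0.     0.083 -0.022] w 1.0 0.0
```

View pics/w3.png

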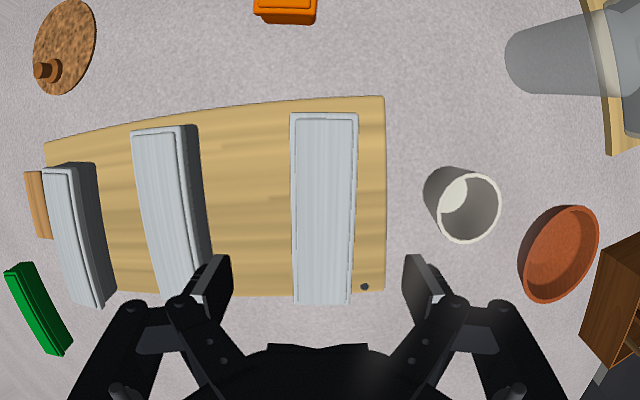

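The middle tin is back in its place at (170,210). The right tin, at (323,210), is centred between the pads, and the pot at (460,205) is clear of the fingers.

```bash
python3 -m creep '[[[0,0.2,4,0,0],[0,0,3.5,0,0],[0,0,1.5,0,0],[0,0,0.4,0,0],[0,0,0,0,1],[0,0,0,0,1],[0,0,0,0,1],[0,0,0,0,1]]]' 75;python3 s.py
```

```text
time: 44.08
eef_pos: [0.4928, -0.2197, 0.0111]
tool_rot: [-0.004, 0.999, -0.052, 0.012]
contact_force: [0.0, -0.6, 5.6]
gripper_width: 0.53
finger_force: 78.0
t 44.08 q [-0.561, 0.294, 1.952, 0.025, 0.88, 1.098] p [0.4928, -0.2197, 0.0111] r 0.54
[[0.994, -0.104, 0.024], [-0.104, -0.995, 0.008], [0.023, -0.01, -1.0]] F [ 0.01 -0.56  5.59] T [-0.177  0.056  0.006] w 0.53 78.00648272037506
```

```bash
python3 -m creep '[[[0,0,-2,0,1],[0,0,-5,0,1],[0,0,-6,0,1],[0,0,-6,0,1],[0,-1,-6,0,1]]]' >/dev/null
python3 -m creep '[[[2.47,-0.97,-0.5,-0.185,1],[2.6,-0.5,0,-0.185,1],[2.65,0,0,-0.185,1],[2.61,0.48,0,-0.185,1],[2.47,0.95,0,-0.185,1],[2.26,1.39,0,-0.185,1],[1.96,1.78,0,-0.185,1],[1.6,2.11,0,-0.185,1],[1.19,2.37,0,-0.185,1],[0.73,2.55,0,-0.185,1],[0.25,2.64,0,-0.185,1],[-0.24,2.64,0,-0.185,1]]]' >/dev/null
python3 -m creep '[[[-0.72,2.55,0,-0.185,1],[-1.18,2.38,0,-0.185,1],[-1.59,2.12,0,-0.185,1],[-1.95,1.79,0,-0.185,1],[-2.25,1.4,0,-0.182,1]]]'>/dev/null;python3 s.py;python3 -m creep '[[[-6.2,0,0,0,1],[-6.2,0,0,0,1],[-6.2,0,0,0,1],[-6.2,0,0,0,1],[-6.2,0,0,0,1],[-6.2,0,0,0,1],[-6.2,0,0,0,1],[-6.2,0,0,0,1],[-6.2,0,0,0,1],[-6.2,0,0,0,1],[-6.2,0,0,0,1],[-6.2,0,0,0,1]]]' >/dev/null; python3 s.py
```

```text
t 46.83 q [-0.179, 0.903, 0.527, 0.014, 1.698, -1.65] p [0.9207, -0.0908, 0.271] r 0.925
[[-0.995, 0.098, 0.016], [0.098, 0.995, 0.011], [-0.015, 0.012, -1.0]] F [ 1.16 -0.17 -3.02] T [-0.07   0.033  0.025] w 0.531 79.69631463289261
t 48.33 q [-0.178, 1.057, 0.309, 0.048, 1.301, -1.644] p [1.0991, -0.1115, 0.2846] r 1.105
[[-0.883, 0.103, 0.457], [0.098, 0.995, -0.035], [-0.459, 0.013, -0.889]] F [ 0.24  0.07 -3.89] T [ 0.068  0.564 -0.029] w 0.529 85.67487269639969
```

```bash
python3 -m creep '[[[-6.2,0,0,0,1],[-6.2,0,0,0,1],[-6.2,0,0,0,1],[-6.2,0,0,0,1],[0,0,0,0,1],[0,0,0,0,1]]]' >/dev/null;python3 s.py;python3 -m creep '[[[0,0,0,0.185,1],[0,0,0,0.185,1],[0,0,0,0.185,1],[0,0,0,0.185,1],[0,0,0,0.185,1],[0,0,0,0.185,1],[0,0,0,0.185,1],[0,0,0,0.185,1],[0,0,0,0.185,1],[0,0,0,0.185,1],[0,0,0,0.185,1],[0,0,0,0.185,1]]]' >/dev/null;python3 -m creep '[[[0,0,0,0.185,1],[0,0,0,0.185,1],[0,0,0,0.185,1],[0,0,0,0.185,1],[0,0,0,0.182,1],[0,0,0,0,1]]]' >/dev/null;python3 s.py
```

```text
t 49.08 q [-0.18, 1.013, 0.309, 0.06, 1.196, -1.647] p [1.1266, -0.1156, 0.352] r 1.133
[[-0.805, 0.103, 0.584], [0.091, 0.995, -0.049], [-0.586, 0.014, -0.81]] F [ 0.61 -0.55 -3.69] T [ 0.038  0.694 -0.032] w 0.53 85.8387091755867
t 51.33 q [-0.18, 1.014, 0.309, 0.06, 1.196, 1.492] p [1.1268, -0.1156, 0.3503] r 1.133
[[0.806, -0.101, 0.583], [-0.09, -0.995, -0.049], [0.585, -0.013, -0.811]] F [ 0.12  0.44 -3.28] T [ 0.031  0.56  -0.025] w 0.528 85.75011491775513
```

```bash
python3 -m creep '[[[-4,-0.1,-2.5,0,1],[-5.1,-0.1,-3.1,0,1],[-5.1,-0.1,-3.1,0,1],[-5.1,-0.1,-3.1,0,1],[-5.1,-0.1,-3.1,0,1],[-5.1,-0.1,-3.1,0,1],[-5.1,-0.1,-3.1,0,1],[-5.1,-0.1,-3.1,0,1],[-5.1,-0.1,-3.1,0,1],[-5.1,-0.1,-3.1,0,1],[-5.1,-0.1,-3.1,0,1],[-5.1,-0.1,-3.1,0,1]]]' >/dev/null;python3 -m creep '[[[-5.1,-0.1,-3.1,0,1],[-5,0,-3.3,0,1],[-5.1,0,-3.2,0,1],[-5.2,0,-3,0,1],[-5.3,0,-2.8,0,1],[-5.4,0,-2.7,0,1],[-5.4,0,-2.6,0,1]]]' >/dev/null;python3 s.py
```

```text
t 53.7 q [-0.027, -0.777, 2.376, -0.074, 1.137, 1.68] p [0.3652, 0.0385, 0.2459] r 0.367
[[0.911, -0.126, 0.392], [-0.103, -0.992, -0.078], [0.399, 0.03, -0.917]] F [-0.12  0.88 -3.62] T [0.096 0.321 0.06 ] w 0.529 85.73502749204636
```

```bash
python3 -m creep '[[[0,5.5,0,0,1],[0,5.5,0,0,1],[-5.5,-0.4,-2.5,0,1],[-5.6,-0.4,-2.3,0,1],[-5.7,-0.4,-2.1,0,1],[-5.7,-0.4,-1.9,0,1],[-5.8,-0.4,-1.7,0,1],[-5.8,-0.4,-1.5,0,1],[-5.9,-0.4,-1.2,0,1]]]' >/dev/null;python3 s.py
```

```text
t 54.83 q [-0.443, -0.776, 2.411, 0.024, 1.372, 1.246] p [0.284, -0.0488, 0.2029] r 0.288
[[0.984, -0.122, 0.132], [-0.119, -0.992, -0.036], [0.135, 0.02, -0.991]] F [-0.22  0.39 -3.72] T [ 0.031  0.05  -0.022] w 0.53 85.7062491774559
```

```bash
python3 -m creep '[[[-5.6,1,-0.9,0,1],[-5.8,-0.8,-0.7,0,1],[-5.8,-0.8,-0.5,0,1]]]' >/dev/null;python3 s.py
```

```text
t 55.2 q [-0.477, -0.776, 2.448, -0.001, 1.44, 1.217] p [0.2448, -0.0481, 0.1792] r 0.25
[[0.992, -0.123, 0.025], [-0.123, -0.992, -0.014], [0.027, 0.011, -1.0]] F [-1.37 -0.58 -3.74] T [ 0.086 -0.072  0.022] w 0.524 85.68962216377258
```

```bash
python3 -m creep '[[[5.3,2.8,0,0,1],[5.4,2.8,0,0,1],[5.4,2.8,0,0,1],[5.4,2.8,0.5,0,1],[5.2,2.8,2,-0.02,1],[0,0,5.5,0,1],[0,0,4,0,1],[0,0,1,0,1]]]' >/dev/null;python3 s.py
```

```text
t 56.2 q [-0.549, 0.22, 1.94, 0.002, 0.96, 1.123] p [0.4938, -0.2192, 0.0548] r 0.54
[[0.995, -0.102, 0.019], [-0.101, -0.995, -0.01], [0.02, 0.008, -1.0]] F [-0.61  0.38 -3.31] T [ 0.001 -0.027 -0.051] w 0.526 85.3326004743576
```

```bash
python3 -m creep '[[[0,0,2.5,0,1],[0,0,1.5,0,1],[0,0,0.4,0,1],[0,0,0,0,1],[0,0,0,0,0],[0,0,0,0,0],[0,0,0,0,0],[0,0,-2,0,0],[0,0,-4,0,0]]]' >/dev/null;python3 s.py;python3 -m creep '[[[-0.7,-5.5,-3,0,0],[-0.8,-5.8,0,-0.016,0],[0,-0.7,3,0,0],[0,0,4,0,0],[0,0,1.8,0,0],[0,0,0,0,0]]]' >/dev/null;python3 s.py
```

```text
t 57.33 q [-0.551, 0.19, 1.933, 0.002, 0.992, 1.122] p [0.4947, -0.221, 0.0741] r 0.542
[[0.994, -0.103, 0.024], [-0.102, -0.995, -0.013], [0.025, 0.01, -1.0]] F [ 1.16 -0.37  0.65] T [ 0.041 -0.05  -0.024] w 0.995 0.0
t 58.08 q [-0.34, 0.221, 2.039, -0.007, 0.854, 1.322] p [0.494, -0.1022, 0.0139] r 0.504
[[0.996, -0.087, 0.024], [-0.087, -0.996, -0.014], [0.025, 0.012, -1.0]] F [ 0.18 -0.72  0.39] T [-0.007  0.022  0.015] w 1.003 0.0
```

```bash
python3 -m creep '[[[-0.2,-0.3,0.4,0,0],[0,0,0,0,1],[0,0,0,0,1],[0,0,0,0,1],[0,0,0,0,1],[0,0,-2,0,1],[0,0,-5,0,1],[0,0,-5.5,0,1],[0,0,-5,0,1]]]' >/dev/null;python3 s.py;python3 -m creep '[[[2,-1.8,0,0,1],[4.2,-3.6,0,0,1],[4.2,-3.6,0,0,1],[4.2,-3.6,0,0,1],[3,-2.6,0,0,1],[0.9,-0.7,0,0,1],[0,0,0,0,1],[0,0,0,0,1]]]' >/dev/null;python3 s.py
python3 - <<'E'
from h import *
o=sensors.get_obs();p=camera("scene");q=camera("side");ims=[]
for n,c in(("scene",p),("side",q)):
    im=c["img"][:,:,::-1].copy()
    for X in([.688,.043,.004],[o["eef_pos"][0],o["eef_pos"][1],.004]):
        cv2.circle(im,tuple(int(v) for v in proj(c,X)),3,(0,0,255) if X[0]==.688 else (255,0,0),1)
    ims.append(im[60:360])
cv2.imwrite("pics/end.png",np.vstack(ims))
E
```

```text
t 59.2 q [-0.333, -0.053, 1.956, -0.006, 1.21, 1.327] p [0.4876, -0.0963, 0.1862] r 0.497
[[0.996, -0.087, 0.025], [-0.086, -0.996, -0.015], [0.027, 0.012, -1.0]] F [ 0.43 -0.33 -2.56] T [ 0.013  0.005 -0.006] w 0.527 77.73509323596954
t 60.2 q [-0.03, 0.35, 1.497, -0.016, 1.269, 1.633] p [0.6854, 0.0449, 0.1882] r 0.687
[[0.996, -0.087, 0.025], [-0.087, -0.996, -0.016], [0.026, 0.013, -1.0]] F [ 0.37 -0.57 -2.96] T [0.047 0.041 0.015] w 0.525 79.50980186462402
```

View pics/end.png

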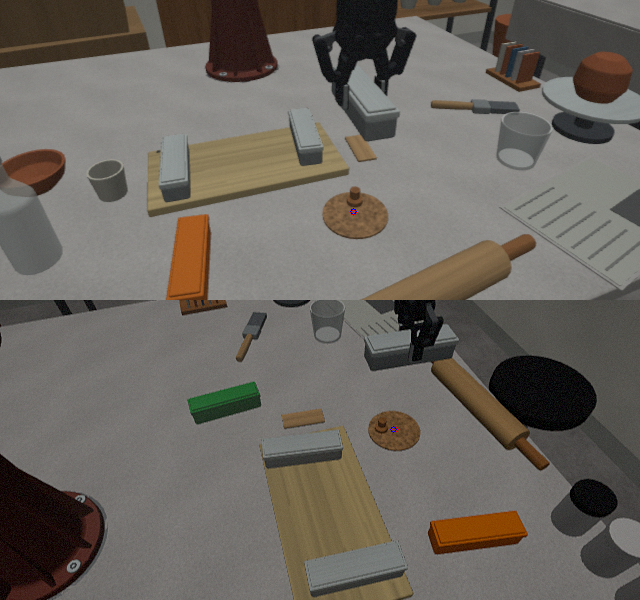

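The middle tin is held level above the mat, and both crops put the mark within 4 mm of the mat centre. The other two stand on the board at (175,165) and (305,135), with the bystanders in place.

```bash
python3 -m creep '[[[0.4,0,-0.3,0,1],[0,0,0,0,1],[0,0,0,0,1],[0,0,0,0,1],[0,0,0,0,1],[0,0,0,0,1]]]';python3 s.py; python3 -c "
from station import job
print(job.close_job())"
```

```text
time: 61.05
eef_pos: [0.6907, 0.0455, 0.1922]
tool_rot: [0.007, 0.999, -0.043, 0.014]
contact_force: [-1.2, -0.5, -3.8]
gripper_width: 0.528
finger_force: 79.5
t 61.05 q [-0.029, 0.356, 1.482, -0.015, 1.276, 1.633] p [0.6907, 0.0455, 0.1922] r 0.692
[[0.996, -0.087, 0.027], [-0.086, -0.996, -0.015], [0.029, 0.013, -1.0]] F [-1.16 -0.54 -3.84] T [0.001 0.    0.026] w 0.528 79.51489716768265
the job is handed in; nothing more can be done
None
```

I handed the job in at 61 s with the middle tin, which I judged from the wrist torque to be the one that rattles, held level about 20 cm above the mat centre and the other two back on the board; I don't have a verdict.

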